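Bar a seismometer's front foot on to its bearing pad

TASK

The seismometer sits out of level because its front foot was set down on the bare shelf beside its raised bearing pad. With the pry bar over the fulcrum block, feed the toe under the front lug until you feel it come lightly up against the foot, lever the front up until you feel the lug just touch the slackened hold-down bridge, so that the foot has all the clearance there is, ease off a hair, slew the foot across and let it down gently so that it stands well on its pad and the instrument is level. Then draw the bar out clear of the instrument and leave it lying; move the instrument only with the bar, keep its rear feet on their pads, and do not disturb the other things on the shelf.

Things in the scene. Friction and masses are not known exactly. Their poses are not given: they have to be found in the camera images.
- seismometer: Heavy loose instrument, about 8 kg (varies): grey cylinder 132 mm across, 200 mm high in all, on an aluminium casting 14 mm thick. Origin on its centre line at the level of its feet's ball ends; z up, front -y. Plate 150 mm (x) by 158 mm (y -38 to +120), front lug 44 mm wide out to y = -120 mm; underside 36 mm above the ball ends. Starts tipped 2 degrees forward, front foot 6 mm low.
- foot_tip (a point): Lowest point of the front foot's ball end, at x = 0, y = -80 mm of the seismometer. It starts on the bare shelf, 23 to 29 mm to one side of the middle of its pad.
- front_foot: The front foot, part of the seismometer: a steel levelling screw 16 mm in diameter with a ball end of 8 mm radius. Its front face is 32 mm in from the lug's front edge. It carries 25 to 40 N. It is a precision screw: touch it lightly with the bar (5 to 10 N is plenty, 20 N too much).
- lug_edge (a point): Middle of the lug's front lower edge, under which the toe goes in. The lug's underside is plain and flat back to the front foot, whose front face is 32 mm in from this edge. At the start the edge is about 29 mm above the shelf.
- rear_mid (a point): Point half-way between the ball ends of the two rear feet, which stand 110 mm apart at y = +100 mm of the seismometer; the instrument tilts and turns about here when its front is lifted.
- front_pad: The front bearing pad: bright steel plate 28 mm square and 6 mm thick, fixed to the shelf with a thin rim of grout. Its origin lies 80 mm from its middle and is of no use; use pad_top.
- pad_top (a point): Middle of the front pad's top face, 6 mm above the shelf, where the front foot's ball end belongs.
- pads_mid (a point): Point half-way between the two fixed rear pads (40 mm square, 6 mm thick), on the level of their tops. The rear feet stand on these pads and should stay there.
- bridge: Hold-down bridge fixed to the shelf: dark steel strap 156 by 14 by 8 mm nutted on two studs, about 60 mm up, crossing above the lug 22 mm behind the front foot. Its nuts are slack: the lug meets it with the foot somewhere 2 to 6 mm above the pad's height; the load on the bar then climbs steeply, 2 N more at the handle being some 7 N here. Over 25 N here is too much. Origin on the shelf, of no use.
- fulcrum: Loose dark steel fulcrum block, 0.6 kg, 80 mm (x) by 40 mm (y), already set in front of the lug, about 60 mm from its edge. Origin at the centre of its underside. Its top is a half-round crown of 8 mm radius along its x, centred 22 mm up.
- crown (a point): Highest point of the fulcrum's crown at its middle, 30 mm above the shelf.
- pry_bar: Steel bar, 0.65 kg, lying over the fulcrum, handle down on the shelf (slope about 0.08 rad), toe just short of the lug. Origin on the shank's underside at the bend; x along the shank to the toe, z up. Shank 18 mm wide, 12 mm thick, x -212 to 0; then the toe, 22 mm wide, 6 mm thick, 40 mm long, cranked up 0.22 rad. With the toe 22 mm under the lug the crown bears about 42 mm behind the bend.
- bar_grip (a point): Middle of the bar's handle, 22 mm wide and 22 mm high, 120 mm long along the bar; at x = -270 mm, z = 6 mm of the bar. Grip across it from above. Lifting the front takes about 8 to 12 N down here beyond the bar's own weight, and 1 mm down here lifts the toe about 0.3 mm.
- bar_toe (a point): Middle of the upper edge of the toe's tip, 310 mm ahead of bar_grip.
- shim_stand: Walnut stand 50 by 120 mm with three upright steel shims, up to 88 mm high; leave it alone. Origin at the centre of its underside.
- torque_driver: Yellow plastic torque driver, 170 mm long, 32 mm thick, lying on the shelf; leave it alone. Origin under its middle, x towards the bit.
- borehole_sensor: Black cylindrical borehole sensor 54 mm across and 170 mm high, standing behind the seismometer; leave it alone. Origin at the centre of its underside.
- pewter_weight: Dull pewter weight with a knob, 54 mm across and 62 mm high, near the fulcrum block; leave it alone. Origin at the centre of its underside.
- spirit_level: Aluminium spirit level 24 by 160 by 40 mm, lying beside the seismometer; leave it alone. Origin at the centre of its underside.
- connector_cap: Small brass connector cap 34 mm across and 26 mm high; leave it alone. Origin at the centre of its underside.
There are look-alikes about, which are no part of the job. What is meant by the front_pad is not green, and is the smaller of those in its own colour. Leave any green look-alike of the fulcrum alone.

How it is judged:
By the outcome, as a careful person would: the job done as asked, in the order asked, and still so for the second after the job is handed in, with the robot touching nothing.
It also fails if it takes over 72 s, if anything falls off the work surface, if the arm or the gripper's body presses on something with over 40 N, if the wrist force passes 120 N, or if a joint passes its speed limit or range.

ROBOT

A 6-joint arm with a two-finger parallel gripper is mounted at the origin on the work surface. World frame = base frame: x ahead of the robot, y to its left, z up, the work surface at z = 0. Lengths are in mm, angles in rad, forces in N, time in s.
With the tool pointing down it reaches from about 350 to 775 mm from the base axis. Payload 7.3 kg.
Tool frame: the origin (TCP) lies on the centre line of the jaws, within the pads' length; the fingertips stand finger_overhang ahead of it and the grasp point (between the pads) lies 8 mm behind it (finger_overhang is the distance from the TCP to the fingertips, in mm); z points along the fingers, y is the line along which they close (so a half turn about z gives the same grasp; the last joint's range is limited). The gripper opens to 92 mm and grips with 3 to 60 N. Pads are 19 mm wide; open, the fingers measure 130 mm over their backs; the gripper's body (75 mm by 190 mm) begins 47 mm behind the grasp point.
Start: joints at [1.014, 0.342, 1.524, -0, 1.275, -0.146], TCP at [209.644, 481.348, 215.341] pointing down, gripper open.
Joint ranges: [-2.53, 2.53], [-0.77, 2.02], [0.04, 2.7], [-1, 4.14], [0.28, 2.66], [-3.11, 3.11]. Speed limits (rad/s): [2.57, 2.57, 3.14, 3.14, 3.14, 3.14].

INTERFACE

Orientations are given as [roll, pitch, yaw] about the fixed x, y, z axes, in that order (R = Rz(yaw) Ry(pitch) Rx(roll)).
In Python, from plant import get_obs, capture, close_job, finger_overhang gives the robot as it stands.
- The arm moves only by the shell command python3 -m inch 'ROWS'. ROWS is JSON, one flat list of numbers, 7 for each row, row after row: the turn, a rotation vector about the tool's x, y, z scaled (see below), then the shift along the tool's x, y, z scaled (see below), then the closure, from -1 (fully open) to 1 (shut). In form: [ax, ay, az, tx, ty, tz, gripper, ax, ay, az, tx, ty, tz, gripper, ...]. A call has 1 to 10 rows; each row shifts and turns the commanded pose from where the row before left it, along the tool's axes as they then stand; what a row does not reach is not made up. The controller multiplies each number of a shift by 0.8 m and each number of a turn by 1.5 rad. A row lasts 1/12 s, in which the tool goes at most 41.7 mm and 7.16 degrees, less where a joint would pass 70% of its speed; a pose out of reach is approached as far as the arm can. A call with a number of a shift or a turn outside -1 to 1 is refused whole. A call with a gripper value outside its range is refused whole. The fingers move at their own pace and stop on an object; the grip force is fixed at half the most. Time passes only in rows, so rows that do not move let the fingers close. It gives the time, the measured TCP pose, the force, the opening and the grip force at its end, in the units of the state.
- get_obs(): the state, without advancing time (a new reading comes with each control period).
- capture(name): name is "side" or "top"; returns a dict with "image" (384x512x3 uint8, red, green, blue), "mtx" (3x3 intrinsics, pixels), "pose" (4x4, takes a point from camera to world coordinates). Camera axes: x right, y up, looking along -z (the intrinsics and any distortion apply to the point x, -y, -z); pixel columns grow to the right and rows downward; lengths in mm; the calibration is good to about 2 mm. A picture is of the moment at which its call begins. There is no depth.
- close_job(): hands the job in; it is judged then, once.
The state is a dict: "time": time; "joint_positions": joint angles; "dq": joint speeds; "tau": joint torques, N m; "tool_pos": TCP position; "tcp_rot": TCP orientation; "contact_force": force on the tool from outside, world axes, zero at the start; "moment": the same for the moment, N m; "grip_width": finger opening in mm; "finger_force": force on a finger pad.
Only numpy, scipy, OpenCV 4.12 (cv2) and the standard library are available. Lean on these libraries where they do the work, as an engineer would, in place of code of your own. Each camera call takes 0.05 s, during which the arm holds its last target. There are 200 camera calls.

## Working session

There is one attempt and no reset: what is moved stays moved. The work goes in short steps, Python scripts to look and compute and a shell command to move; the robot and the scene stay as the last step left them, time stands still between calls to the robot, and variables do not carry over. Pictures are saved under pics/ and viewed, at most 10 in all, crops included, and the job is handed in when it is done.

```bash
ls; mkdir -p pics; python3 - <<'E'
from plant import *
import cv2,numpy as np
print(get_obs(),finger_overhang)
ims=[]
for n in("top","side"):
    c=capture(n); cv2.imwrite(f"pics/{n}0.png",c["image"][:,:,::-1]); print(n,c["mtx"].tolist(),np.round(c["pose"],4).tolist(),[k for k in c])
E
```

```text
pics
{'time': 0.0, 'joint_positions': array([ 1.01398829e+00,  3.42721146e-01,  1.52501892e+00, -3.99052169e-05,
        1.27538597e+00, -1.45990440e-01]), 'dq': array([ 3.17315564e-04, -1.46970771e-03,  9.32170910e-05,  1.73206540e-03,
       -7.25988705e-04, -2.14005853e-04]), 'tau': array([-6.49117883e-04, -4.31246638e+01, -2.44216383e+01,  7.16448203e-02,
        5.60732873e-02, -1.50401779e-04]), 'tool_pos': array([209.42386777, 480.95951093, 214.64512855]), 'tcp_rot': array([-3.14007003e+00, -1.85311892e-04,  2.73078656e+00]), 'contact_force': array([ 0.53626393, -0.30797429, -0.32696363]), 'moment': array([-0.03394735, -0.02300219,  0.00501528]), 'finger_force': 0.0, 'grip_width': 91.74969243887628} 11.0
top [[429.7301337393816, 0.0, 256.5047419654059], [0.0, 429.7301337393816, 188.1783753293066], [0.0, 0.0, 1.0]] [[-0.0127, 0.9931, -0.1165, 417.1969], [-0.9999, -0.0125, 0.0028, 90.7329], [0.0014, 0.1165, 0.9932, 987.4094], [0.0, 0.0, 0.0, 1.0]] ['image', 'mtx', 'pose']
side [[370.61631205733926, 0.0, 250.9368742439931], [0.0, 370.61631205733926, 190.32915935960344], [0.0, 0.0, 1.0]] [[0.4326, -0.726, 0.5345, 952.0648], [0.9016, 0.3497, -0.2547, -91.5983], [-0.0021, 0.5921, 0.8059, 706.9658], [0.0, 0.0, 0.0, 1.0]] ['image', 'mtx', 'pose']
```

View pics/top0.png

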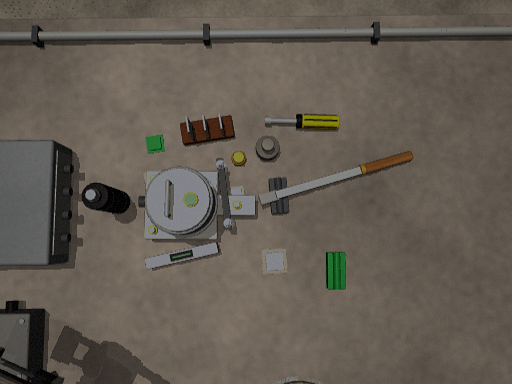

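View pics/side0.png

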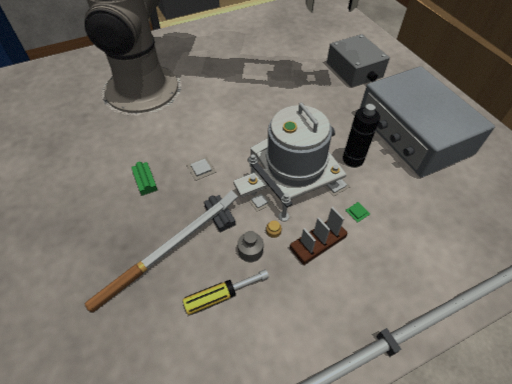

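Top view: the lug is at about (243,205). Pad candidates are the small silver plate beside the lug (237,190), the larger silver plate (275,261) and the green plate (155,143). The small silver one fits the description. The dark block under the bar (279,196) is the fulcrum; the green one (336,270) is the decoy. A close crop will check this.

```bash
python3 - <<'E'
import cv2,numpy as np
a=cv2.imread("pics/top0.png")[140:250,200:310]; b=cv2.imread("pics/side0.png")[140:250,195:305]
a=cv2.resize(a,(400,400),interpolation=cv2.INTER_CUBIC)
b=cv2.resize(b,(400,400),interpolation=cv2.INTER_CUBIC)
o=np.hstack([a,b]); o=cv2.convertScaleAbs(o,alpha=1.3,beta=10)
for i in range(0,110,10):
    for off in(0,400):
        p=int(i*400/110)
        cv2.line(o,(off+p,0),(off+p,6),(0,0,255),1); cv2.line(o,(off,p),(off+6,p),(0,0,255),1)
cv2.imwrite("pics/crop1.png",o)
E
```

```text
(no output)
```

View pics/crop1.png

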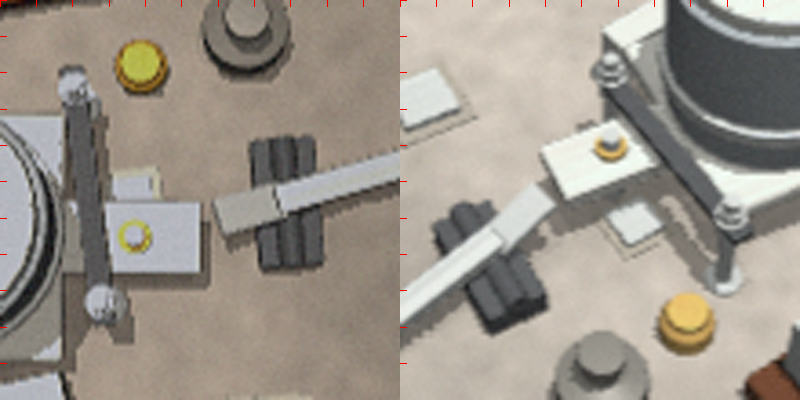

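The crop confirms it: the small pad with its grout rim is at top (237,192), side (260,202), partly under the lug. The bar toe is at top (260,200), lug front edge at (255,196)–(255,215), and the dark fulcrum at (279,196).

```bash
cat > cam.py <<'E'
import numpy as np
M={"top":([429.73,256.505,188.178],np.array([[-0.0127,0.9931,-0.1165,417.1969],[-0.9999,-0.0125,0.0028,90.7329],[0.0014,0.1165,0.9932,987.4094]])),
"side":([370.616,250.937,190.329],np.array([[0.4326,-0.726,0.5345,952.0648],[0.9016,0.3497,-0.2547,-91.5983],[-0.0021,0.5921,0.8059,706.9658]]))}
def at(n,u,v,z):
    (f,cx,cy),P=M[n]; d=P[:,:3]@np.array([(u-cx)/f,-(v-cy)/f,-1]); o=P[:,3]
    return o+d*(z-o[2])/d[2]
def T(c,r,z): return at("top",200+c*.275,140+r*.275,z)
def S(c,r,z): return at("side",195+(c-400)*.275,140+r*.275,z)
E
python3 - <<'E'
from cam import *
np.set_printoptions(precision=1,suppress=True)
print("lugfront",T(200,203,43),T(199,272,43), "side",S(541,153,43),S(566,197,43))
print("screw",T(134,237,52),S(611,143,52))
print("lug fr mid",T(199.5,237.5,43))
print("pad top corners",T(112,172,6),T(155,172,6),"side",[S(*p,6) for p in((608,216),(633,245),(663,230),(638,204))],"c",S(635,224,6))
print("plate front corners",T(62,115,50),T(62,358,50))
print("bend",T(278,187,34),T(282,213,34),T(280,200,34),"toe",T(214,205,42),T(222,236,42),T(218,220,42),S(544,190,42))
print("fulc",[T(*p,22) for p in((250,140),(316,137),(324,268),(258,270))])
print("handle end",at("top",411,155,22),"start",at("top",363,170.5,27),"side end",at("side",91,303,22),at("side",143,267,27))
print("plate rear", at("top",145,172,48),at("top",145,238,48),at("top",217,240,48))
print("nuts",T(73,82,68),T(104,302,68),S(611,68,68),S(731,212,68))
for n,p in dict(weight=(267,148),cap=(239,158)).items(): print(n,at("top",*p,30))
E
```

```text
lugfront [511.   91.6  43. ] [469.1  92.7  43. ] side [474.   93.3  43. ] [511.3  93.2  43. ]
screw [490.1 131.4  52. ] [492.1 132.9  52. ]
lug fr mid [490.   92.2  43. ]
pad top corners [535.1 147.1   6. ] [534.7 119.9   6. ] side [array([511.8, 121.3,   6. ]), array([538.5, 125.8,   6. ]), array([536.5, 147.8,   6. ]), array([511.7, 142.6,   6. ])] c [524.8 134.    6. ]
plate front corners [565.  174.7  50. ] [418.6 175.   50. ]
bend [521.2  43.6  34. ] [505.1  41.5  34. ] [513.1  42.5  34. ] toe [509.8  83.1  42. ] [490.8  78.5  42. ] [500.6  80.8  42. ] [500.1  83.6  42. ]
fulc [array([552.2,  60. ,  22. ]), array([553.6,  18.8,  22. ]), array([471.8,  15.5,  22. ]), array([471.1,  56.3,  22. ])]
handle end [ 602.3 -265.8   22. ] start [ 567.1 -153.3   27. ] side end [ 604. -259.   22.] [ 578.1 -150.4   27. ]
plate rear [566.5 334.   48. ] [421.5 331.5  48. ] [415.2 175.2  48. ]
nuts [582.  166.4  68. ] [450.9 148.6  68. ] [449.6 153.4  68. ] [579.1 167.9  68. ]
weight [620.9  63.1  30. ]
cap [598.7 126.7  30. ]
```

```bash
python3 -m inch '[0,0,0,0,0,-0.04,-1, 0,0,0,0,0,-0.04,-1, 0,0,0,0,0,-0.04,-1, 0,0,0,-0.02,-0.015,0,-1, 0,0,0,-0.039,-0.03,0,-1, 0,0,0,-0.039,-0.03,0,-1, 0,0,0,-0.039,-0.03,0,-1, 0,0,0,-0.039,-0.03,0,-1, 0,0,0,-0.039,-0.03,0,-1, 0,0,0,-0.039,-0.03,0,-1]'
python3 - <<'E'
from cam import *
import cv2
np.set_printoptions(precision=1,suppress=True)
im=cv2.imread("pics/top0.png"); hsv=cv2.cvtColor(im,cv2.COLOR_BGR2HSV)
m=cv2.inRange(hsv,(8,120,60),(18,255,255)); m[:140]=0; m[:, :350]=0
ys,xs=np.nonzero(m); r=cv2.minAreaRect(np.c_[xs,ys].astype(np.float32)); print(len(xs),r)
b=cv2.boxPoints(r); print([at("top",*p,22) for p in b], "c",at("top",*r[0],22))
g=cv2.cvtColor(im,cv2.COLOR_BGR2GRAY)
print(g[182:200,226:248])
s=cv2.cvtColor(cv2.imread("pics/side0.png"),cv2.COLOR_BGR2GRAY)
print(s[190:212,245:274])
E
```

```text
time: 0.93
tool_pos: [333.8, 255.4, 311.2]
tcp_rot: [-3.141, -0.0, 2.731]
contact_force: [0.4, 0.5, -0.8]
grip_width: 91.8
finger_force: 0.0
454 ((386.3800048828125, 161.72763061523438), (9.62109375, 53.51874923706055), 72.80146026611328)
[array([ 580.5, -146.9,   22. ]), array([ 615.7, -265.4,   22. ]), array([ 594.3, -270.7,   22. ]), array([ 559.3, -152.5,   22. ])] c [ 587.4 -208.8   22. ]
[[ 45  67  68  60 105 103 104 104 104 105 106 107 109 104 104 106 107 107
  100 103 103 103]
 [ 40  66  65  60 108 106 104 103 106 103 108 105 105 104 103 107 106 104
  105 101 103 104]
 [ 31  67  65  62 106 104 104 104 104 105 107 104 106 105 101 104 105 107
  106 102 105 101]
 [ 34  69  63  61 106 103 104 105 102 108 108 106 105 107 113 112 116 104
  105 106 107 104]
 [ 42  63  64  64 112 111 110 114 112 116 120 121 115 122 130 129 130  93
  106 105 106 105]
 [ 37  67  68  65 102 124 127 127 129 126 129 131 130 130 130 131 129 117
  104 106 105 105]
 [ 50  72  71  65  65 134 131 130 128 128 129 131 128 130 131 120 128 130
  107 106 103 105]
 [ 63  66  71  71  76 137 133 128 133 136 133 133 13
[... 2934 characters left out ...]
135 123 120 132 110  82 129 155 132  99 100 123
  133 132 127 131 136 119  92  87  87  86  86]
 [135 133 131 134 134 135 137 139 125 121 131 107  88  87  94 120 132 130
  125 119 107 125 138 139 118  91  86  88  86]
 [136 137 136 134 135 135 138 139 141 119 117 130 123 123 130 130 127 113
  102 124 141 137 140 137 136 112  85  87  86]
 [138 139 138 137 136 137 137 141 141 131 115 123 133 129 126 112 102 122
  140 138 138 139 139 136 137 116  92  86  85]
 [141 141 139 138 138 137 140 141 141 144 130 125 131 118  99 124 138 140
  140 139 140 138 137 138 141 138 117  94  87]
 [141 137 141 140 140 140 141 141 141 142 139 120 121 139 140 138 138 138
  140 141 144 140 140 139 141 140 139 120  93]]
```

```bash
python3 -m inch '[0,0,0,-0.039,-0.03,0,-1, 0,0,0,-0.039,-0.03,0,-1, 0,0,0,-0.039,-0.03,0,-1, 0,0,0,-0.039,-0.03,0,-1, 0,0,0,-0.039,-0.03,0,-1, 0,0,0,-0.039,-0.03,0,-1, 0,0,0,-0.039,-0.03,0,-1, 0,0,0,-0.039,-0.03,0,-1, 0,0,0,-0.039,-0.03,0,-1, 0,0,0,-0.039,-0.03,0,-1]'
python3 - <<'E'
from cam import *
import cv2
np.set_printoptions(precision=1,suppress=True)
print("top edges",at("top",241,188.5,6))
s=cv2.cvtColor(cv2.imread("pics/side0.png"),cv2.COLOR_BGR2GRAY)
m=np.zeros_like(s); m[193:208,250:269]=(s[193:208,250:269]>143)*255
m[190:196,:258]=0
c=max(cv2.findContours(m,cv2.RETR_EXTERNAL,cv2.CHAIN_APPROX_NONE)[0],key=cv2.contourArea)
W=np.array([at("side",*(p[0]),6)[:2] for p in c],np.float32)
r=cv2.minAreaRect(W); print(r, cv2.boxPoints(r), W.min(0),W.max(0))
E
```

```text
time: 1.77
tool_pos: [524.2, -89.4, 311.0]
tcp_rot: [3.141, -0.001, 2.73]
contact_force: [1.5, 0.3, 0.5]
grip_width: 91.7
finger_force: 0.0
top edges [532.  123.6   6. ]
((521.1766967773438, 134.05221557617188), (23.770566940307617, 21.747770309448242), 6.7919697761535645) [[508.1 143.4]
 [510.7 121.8]
 [534.3 124.7]
 [531.7 146.3]] [510.1 122.3] [534.  145.9]
```

```bash
python3 -m inch '[0,0,0,-0.0333,-0.0266,0,-1, 0,0,0,-0.0333,-0.0266,0,-1, 0,0,0,-0.0333,-0.0266,0,-1, 0,0,0,-0.0333,-0.0266,0,-1, 0,0,0.08,0,0,0.035,-1, 0,0,0.08,0,0,0.035,-1, 0,0,0.08,0,0,0.035,-1, 0,0,0.08,0,0,0.035,-1, 0,0,0.08,0,0,0.035,-1, 0,0,0.08,0,0,0.035,-1]'
python3 -m inch '[0,0,0.08,0,0,0.03,-1, 0,0,0.02,0,0,0.02,-1,0,0.053,0,0,0,0,-1, 0,0,0,0,0,0,-1]'
python3 - <<'E'
from plant import *
import cv2,numpy as np
c=capture("side"); cv2.imwrite("pics/s1.png",cv2.resize(c["image"][200:384,40:240,::-1],(600,552),interpolation=cv2.INTER_CUBIC))
E
```

```text
time: 2.6
tool_pos: [587.1, -207.9, 141.5]
tcp_rot: [-3.141, -0.001, 2.005]
contact_force: [1.5, -0.3, -0.6]
grip_width: 92.1
finger_force: 0.0
time: 2.93
tool_pos: [586.9, -208.9, 101.3]
tcp_rot: [-3.139, -0.084, 1.859]
contact_force: [-0.0, -0.8, 0.4]
grip_width: 92.0
finger_force: 0.0
```

View pics/s1.png

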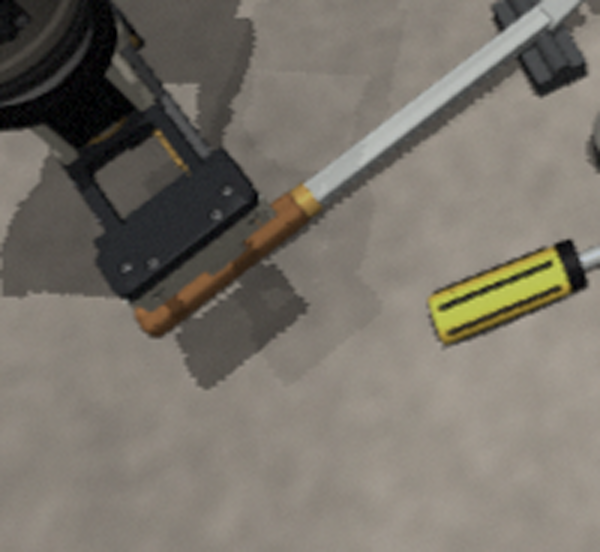

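The open gripper hovers in line over the handle, (235,260) in the crop. I'll descend and grip.

```bash
python3 -m inch '[0,0,0,-0.003,0,0.04,-1, 0,0,0,-0.003,0,0.035,-1, 0,0,0,-0.002,0,0.02,-1, 0,0,0,-0.001,0,0.0125,-1, 0,0,0,0,0,0,-1]'
python3 -m inch '[0,0,0,0,0,0,1, 0,0,0,0,0,0,1, 0,0,0,0,0,0,1, 0,0,0,0,0,0,1, 0,0,0,0,0,0,1, 0,0,0,0,0,0,1, 0,0,0,0,0,0,1]'
```

```text
time: 3.4
tool_pos: [586.7, -207.7, 15.4]
tcp_rot: [-3.139, -0.081, 1.861]
contact_force: [-1.0, -0.1, -0.0]
grip_width: 91.6
finger_force: 0.0
time: 3.98
tool_pos: [587.7, -208.4, 17.3]
tcp_rot: [3.141, -0.079, 1.861]
contact_force: [-0.2, 1.0, 0.0]
grip_width: 49.6
finger_force: 0.0
```

```bash
python3 -m inch '[0,0,0,0,0,0,1, 0,0,0,0,0,0,1, 0,0,0,0,0,0,1, 0,0,0,0,0,0,1, 0,0,0,0,0,0,1, 0,0,0,0,0,0,1, 0,0,0,0,0,0,1]'
python3 - <<'E'
from plant import *
for i in range(1): print({k:v for k,v in get_obs().items() if k in("contact_force","moment","tool_pos","joint_positions")})
E
```

```text
time: 4.57
tool_pos: [587.6, -208.4, 17.0]
tcp_rot: [3.142, -0.08, 1.861]
contact_force: [-0.2, 0.1, 0.9]
grip_width: 3.1
finger_force: 0.0
{'joint_positions': array([-0.49362072,  0.74763474,  1.40924096,  0.06528409,  1.04187617,
       -0.81822137]), 'tool_pos': array([ 587.64354307, -208.35063325,   16.96168446]), 'contact_force': array([-0.18517525,  0.14820393,  0.90433451]), 'moment': array([-0.15871305,  0.065188  , -0.06647225])}
```

```bash
python3 - <<'E'
from plant import *
import cv2,numpy as np
c=capture("side");d=capture("top"); cv2.imwrite("pics/sfull.png",c["image"][:,:,::-1]);cv2.imwrite("pics/tfull.png",d["image"][:,:,::-1])
o=np.hstack([cv2.resize(c["image"][200:384,40:240,::-1],(400,368)),cv2.resize(d["image"][100:284,240:440,::-1],(400,368))])
cv2.imwrite("pics/s2.png",o)
E
```

```text
(no output)
```

View pics/s2.png

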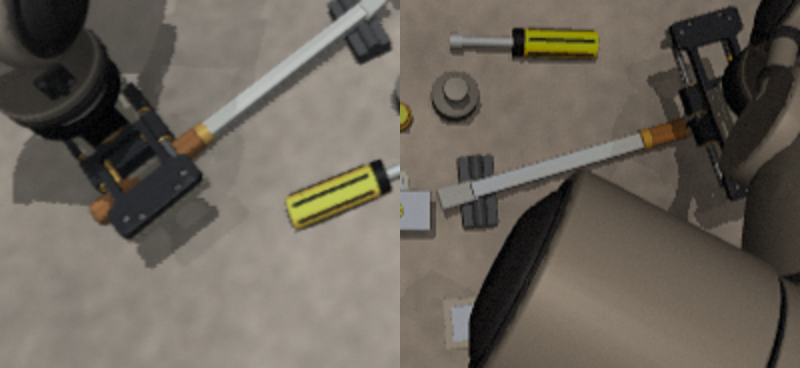

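```bash
python3 -m inch '[0,0,0,0,0,0,1, 0,0,0,0,0,0,1, 0,0,0,0,0,0,1]'
python3 - <<'E'
import cv2,numpy as np
a=cv2.imread("pics/sfull.png")[250:330,70:150]; b=cv2.imread("pics/tfull.png")[110:190,350:430]
o=np.hstack([cv2.resize(x,(400,400),interpolation=cv2.INTER_CUBIC) for x in(a,b)])
cv2.imwrite("pics/s3.png",cv2.convertScaleAbs(o,alpha=1.8,beta=20))
E
```

```text
time: 4.92
tool_pos: [587.6, -208.4, 17.0]
tcp_rot: [3.142, -0.08, 1.861]
contact_force: [0.2, -0.6, -0.5]
grip_width: 0.4
finger_force: 0.0
```

View pics/s3.png

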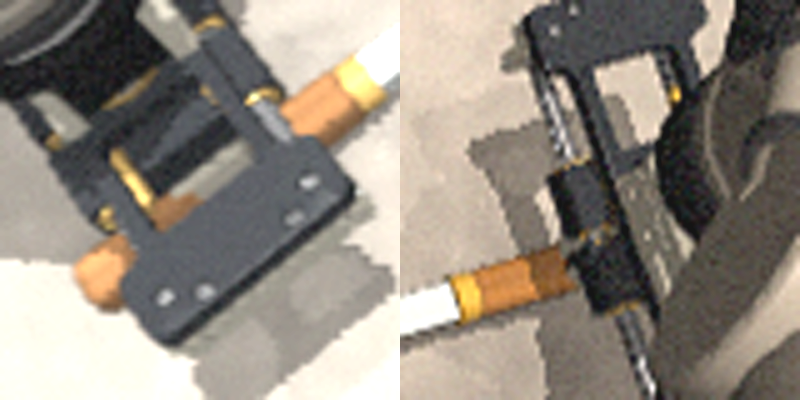

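```bash
python3 - <<'E'
from cam import *
np.set_printoptions(precision=1,suppress=True)
def proj(n,p):
    (f,cx,cy),P=M[n]; q=P[:,:3].T@(np.array(p)-P[:,3]); return np.array([cx+f*q[0]/-q[2],cy-f*q[1]/-q[2]])
R=np.array([[np.cos(1.861),-np.sin(1.861),0],[np.sin(1.861),np.cos(1.861),0],[0,0,1]])
for d in(-11,0,8,30,55,80,110):
    p=np.array([587.6,-208.4,17])+np.array([-.02,.08*.96*-1,1])*d*np.array([-1,1,1])
    print(d,p,proj("top",p),(proj("top",p)-[350,110])*5+[400,0],proj("side",p),(proj("side",p)-[70,250])*5)
for z in(0,20,40,60,80,100): print(z,at("top",388,157,z))
E
python3 - <<'E'
from plant import *
o=get_obs(); print(o)
E
```

```text
-11 [ 587.4 -207.6    6. ] [383.7 163. ] [568.7 264.8] [118.6 287.2] [242.8 185.9]
0 [ 587.6 -208.4   17. ] [385.5 162. ] [577.6 260.1] [116.5 285.3] [232.6 176.5]
8 [ 587.8 -209.    25. ] [386.8 161.3] [584.2 256.7] [115.  283.9] [225.  169.5]
30 [ 588.2 -210.7   47. ] [390.6 159.4] [603.  246.8] [110.7 279.9] [203.4 149.6]
55 [ 588.7 -212.6   72. ] [395.1 157. ] [625.3 235. ] [105.5 275.1] [177.4 125.7]
80 [ 589.2 -214.5   97. ] [399.8 154.5] [648.9 222.6] [ 99.9 270. ] [149.7 100.2]
110 [ 589.8 -216.8  127. ] [405.8 151.4] [679.  206.8] [ 92.8 263.5] [114.   67.5]
0 [ 602.4 -219.9    0. ]
20 [ 598.7 -213.6   20. ]
40 [ 594.9 -207.3   40. ]
60 [ 591.2 -201.    60. ]
80 [ 587.4 -194.7   80. ]
100 [ 583.7 -188.4  100. ]
{'time': 4.9167, 'joint_positions': array([-0.49367408,  0.74758955,  1.4092648 ,  0.06529159,  1.04187027,
       -0.81820205]), 'dq': array([-0.00109216,  0.00026085,  0.00153059, -0.00109525,  0.00079686,
        0.00059006]), 'tau': array([-2.24299467e-03, -5.78386509e+01, -2.00091970e+01,  2.44995654e-01,
        3.55548821e-01,  2.85307586e-03]), 'tool_pos': array([ 587.63125538, -208.37901567,   16.98304745]), 'tcp_rot': array([ 3.14155871, -0.07957204,  1.86075956]), 'contact_force': array([ 0.17068152, -0.64240252, -0.45705077]), 'moment': array([-0.13165025, -0.03254939,  0.00130776]), 'finger_force': 0.0, 'grip_width': 0.4181984439777872}
```

```bash
python3 - <<'E'
from cam import *
np.set_printoptions(precision=1,suppress=True)
def tri(a,b):
    A=[];
    o1,d1=M["top"][1][:,3],at("top",*a,0)-M["top"][1][:,3]
    o2,d2=M["side"][1][:,3],at("side",*b,0)-M["side"][1][:,3]
    s=np.linalg.lstsq(np.c_[d1,-d2],o2-o1,rcond=None)[0]
    p,q=o1+s[0]*d1,o2+s[1]*d2; return (p+q)/2,np.linalg.norm(p-q)
t=[(350+155/5,110+28/5),(350+173/5,110+13/5)]
s=[(70+308/5,250+182/5),(70+293/5,250+217/5),(70+207/5,250+285/5),(70+165/5,250+297/5)]
for a in t:
    for b in s: print(a,b,tri(a,b))
E
```

```text
(381.0, 115.6) (131.6, 286.4) (array([ 662.7, -166.9,  135.8]), np.float64(0.24749682598841763))
(381.0, 115.6) (128.6, 293.4) (array([ 666.3, -173.7,  122.4]), np.float64(4.9207711473881375))
(381.0, 115.6) (111.4, 307.0) (array([ 671. , -193.7,  103.7]), np.float64(32.663618605933166))
(381.0, 115.6) (103.0, 309.4) (array([ 670.8, -199.9,  105.3]), np.float64(45.54482530904302))
(384.6, 112.6) (131.6, 286.4) (array([ 666.5, -168.6,  145.3]), np.float64(6.171760704960213))
(384.6, 112.6) (128.6, 293.4) (array([ 670.1, -175.3,  132.1]), np.float64(1.1802740962731058))
(384.6, 112.6) (111.4, 307.0) (array([ 674.7, -195.2,  113.2]), np.float64(25.979352955890874))
(384.6, 112.6) (103.0, 309.4) (array([ 674.5, -201.5,  114.3]), np.float64(38.66751885055128))
```

Triangulated, the gripper's plate is at z≈134 and the closed finger joint at z≈45–50. So the fingers seem to have closed above the handle, higher than the reading says. I'll open and feel downward gently to find the true height.

```bash
python3 -m inch '[0,0,0,0,0,0,-1, 0,0,0,0,0,0,-1, 0,0,0,0,0,0,-1, 0,0,0,0,0,0,-1, 0,0,0,0,0,0,-1, 0,0,0,0,0,0,-1, 0,0,0,0,0,0,-1, 0,0,0,0,0,0,-1]'
python3 -m inch '[0,0,0,0,0,0.002,-1, 0,0,0,0,0,0.002,-1, 0,0,0,0,0,0,-1]'
python3 -m inch '[0,0,0,0,0,0.001,-1, 0,0,0,0,0,0.001,-1, 0,0,0,0,0,0,-1]'
```

```text
time: 5.58
tool_pos: [587.6, -208.3, 17.0]
tcp_rot: [3.142, -0.08, 1.861]
contact_force: [0.3, -0.5, -0.5]
grip_width: 49.4
finger_force: 0.0
time: 5.83
tool_pos: [587.3, -208.0, 13.3]
tcp_rot: [-3.141, -0.08, 1.861]
contact_force: [0.5, -0.1, -0.5]
grip_width: 69.4
finger_force: 0.0
time: 6.08
tool_pos: [587.4, -207.9, 12.0]
tcp_rot: [-3.141, -0.08, 1.861]
contact_force: [-0.4, -0.0, -0.4]
grip_width: 88.9
finger_force: 0.0
```

```bash
python3 -m inch '[0,0,0,0,0,0.0025,-1, 0,0,0,0,0,0,-1]'
python3 -m inch '[0,0,0,0,0,0.002,-1, 0,0,0,0,0,0,-1]'
```

```text
time: 6.25
tool_pos: [587.3, -207.7, 9.9]
tcp_rot: [-3.141, -0.08, 1.861]
contact_force: [0.3, 0.6, -0.4]
grip_width: 91.3
finger_force: 0.0
time: 6.42
tool_pos: [587.3, -207.6, 8.3]
tcp_rot: [-3.141, -0.08, 1.861]
contact_force: [-0.8, -0.2, 0.4]
grip_width: 91.8
finger_force: 0.0
```

```bash
for i in 1; do python3 -m inch '[0,0,0,-0.0004,0,0.005,-1, 0,0,0,0,0,0,-1]' | egrep 'tool_pos|force:'; done
python3 -m inch '[0,0,0,-0.0004,0,0.005,-1, 0,0,0,0,0,0,-1]'| egrep 'tool_pos|force:'
python3 -m inch '[0,0,0,-0.0004,0,0.005,-1, 0,0,0,0,0,0,-1]'| egrep 'tool_pos|force:'
```

```text
tool_pos: [587.1, -207.5, 3.9]
contact_force: [-0.4, -0.3, 0.4]
finger_force: 0.0
tool_pos: [587.1, -207.5, -0.2]
contact_force: [-0.4, 0.4, 0.1]
finger_force: 0.0
tool_pos: [587.1, -207.5, -4.2]
contact_force: [-0.5, 1.0, 0.3]
finger_force: 0.0
```

```bash
python3 -m inch '[0,0,0,-0.0004,0,0.005,-1, 0,0,0,0,0,0,-1]' | egrep 'tool_pos|force:'
python3 -m inch '[0,0,0,-0.0004,0,0.005,-1, 0,0,0,0,0,0,-1]'| egrep 'tool_pos|force:'
python3 -m inch '[0,0,0,-0.0004,0,0.004,-1, 0,0,0,0,0,0,-1]'| egrep 'tool_pos|force:'
python3 - <<'E'
from plant import *
import cv2,numpy as np
c=capture("side")["image"];d=capture("top")["image"]; cv2.imwrite("pics/sf2.png",c[:,:,::-1]);cv2.imwrite("pics/tf2.png",d[:,:,::-1])
a=c[240:340,60:160,::-1]; b=d[110:210,340:440,::-1]
o=np.hstack([cv2.resize(x,(400,400),interpolation=cv2.INTER_CUBIC) for x in(a,b)])
cv2.imwrite("pics/s4.png",cv2.convertScaleAbs(o,alpha=1.8,beta=20))
E
```

```text
tool_pos: [587.1, -207.6, -8.1]
contact_force: [-0.5, 0.3, 0.4]
finger_force: 0.0
tool_pos: [587.8, -207.9, -10.6]
contact_force: [-0.8, -0.7, 5.0]
finger_force: 2.5
tool_pos: [587.9, -207.9, -11.0]
contact_force: [-8.3, 3.4, 25.7]
finger_force: 12.6
```

View pics/s4.png

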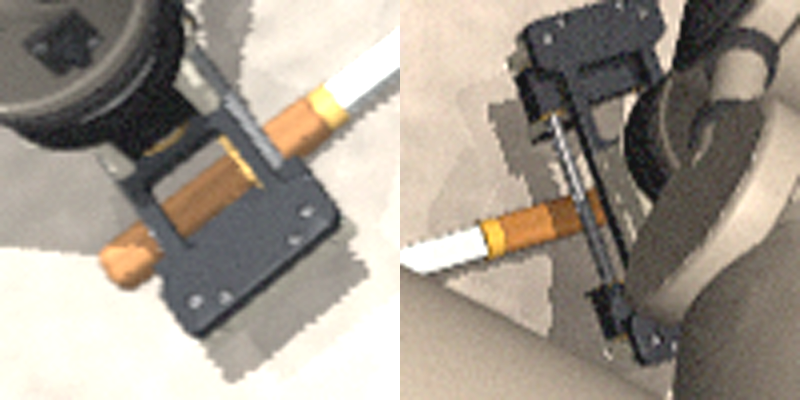

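Tips touched the shelf at a reading of z≈-10.6, so the z reading is about 21 mm low; the handle lies between the open fingers. I'll raise a little and close.

```bash
python3 -m inch '[0,0,0,0.0008,0,-0.0095,-1, 0,0,0,0,0,0,-1, 0,0,0,0,0,0,1, 0,0,0,0,0,0,1, 0,0,0,0,0,0,1, 0,0,0,0,0,0,1, 0,0,0,0,0,0,1, 0,0,0,0,0,0,1, 0,0,0,0,0,0,1, 0,0,0,0,0,0,1]'
python3 -m inch '[0,0,0,0,0,0,1, 0,0,0,0,0,0,1, 0,0,0,0,0,0,1, 0,0,0,0,0,0,1]'
```

```text
time: 8.35
tool_pos: [587.5, -207.7, -7.1]
tcp_rot: [3.142, -0.08, 1.861]
contact_force: [-0.4, 0.5, 0.1]
grip_width: 43.1
finger_force: 0.0
time: 8.68
tool_pos: [587.4, -207.8, -6.9]
tcp_rot: [-3.142, -0.08, 1.861]
contact_force: [-1.1, -0.3, 0.8]
grip_width: 22.0
finger_force: 30.0
```

```bash
cat > bar.py <<'E'
import numpy as np, sys
from scipy.spatial.transform import Rotation as Ro
G=-263.
def pose(c,a,psi,lift=0,g=G):
    u=np.array([np.cos(psi),np.sin(psi),0]); z=np.array([0,0,1.])
    x=u*np.cos(a)+z*np.sin(a); up=-u*np.sin(a)+z*np.cos(a)
    R=np.c_[x,np.cross(-up,x),-up]
    o=8*up+c*x+z*lift               # bend, relative to the crown axis (z=22)
    return o+g*x+6*up, R, o+37.7*x+14.6*up+[0,0,22]
def rows(w,n,grip=1):
    "w: list of (c,a,psi[,lift]); n rows per leg"
    P=[]
    for (A,B) in zip(w[:-1],w[1:]):
        for k in range(n): P.append(np.array(A)+(np.array(B)-A)*k/n)
    P.append(np.array(w[-1])); out=[]
    for A,B in zip(P[:-1],P[1:]):
        p,R,_=pose(*A); q,S,_=pose(*B)
        t=R.T@(q-p)/800; r=Ro.from_matrix(R.T@S).as_rotvec()/1.5
        out.append(", ".join(f"{v:.4g}" for v in np.round([*r,*t],4)+0.)+f",{grip}")
    print(",\n".join(out)); print("end",pose(*P[-1])[0].round(1),"tip",pose(*P[-1])[2].round(1))
E
python3 - <<'E'
from bar import *
psi=1.861
for c,a in((6,.08),(6,-.32),(6,-.28),(20,-.29),(20,-.27),(25,-.25),(40,-.21),(52,-.18),(54,-.16),(54,-.04)):
    t=pose(c,a,psi)[2]; b=pose(c,a,psi)[2]-0; print(c,a,"s",round(float(np.hypot(t[0],t[1])),1),"z",t[2].round(1), "toe slope",round(a+.22,3))
print(pose(6,.08,psi)[0])
rows([(6,.08,psi),(4,-.33,psi)],9)
E
```

```text
6 0.08 s 41.8 z 48.0 toe slope 0.3
6 -0.32 s 48.6 z 29.7 toe slope -0.1
6 -0.28 s 48.2 z 31.6 toe slope -0.06
20 -0.29 s 61.8 z 27.2 toe slope -0.07
20 -0.27 s 61.6 z 28.4 toe slope -0.05
25 -0.25 s 66.3 z 28.4 toe slope -0.03
40 -0.21 s 80.7 z 27.9 toe slope 0.01
52 -0.18 s 92.3 z 28.2 toe slope 0.04
54 -0.16 s 94.1 z 29.7 toe slope 0.06
54 -0.04 s 92.5 z 40.9 toe slope 0.18
[  73.62481986 -246.53813489   -6.58285246]
0, -0.0304, 0, 0.0009, 0, -0.0146,1,
0, -0.0304, 0, 0.0009, 0, -0.0146,1,
0, -0.0304, 0, 0.0009, 0, -0.0146,1,
0, -0.0304, 0, 0.0009, 0, -0.0147,1,
0, -0.0304, 0, 0.0009, 0, -0.0147,1,
0, -0.0304, 0, 0.0009, 0, -0.0147,1,
0, -0.0304, 0, 0.0009, 0, -0.0147,1,
0, -0.0304, 0, 0.0009, 0, -0.0147,1,
0, -0.0304, 0, 0.0009, 0, -0.0147,1
end [  68.8 -230.4   97.2] tip [-13.4  44.8  29.9]
```

```bash
sed -i 's/37.7\*x/40*x/' bar.py
python3 -m inch '[0,-0.0304,0,0.0009,0,-0.0146,1, 0,-0.0304,0,0.0009,0,-0.0146,1, 0,-0.0304,0,0.0009,0,-0.0146,1, 0,-0.0304,0,0.0009,0,-0.0147,1, 0,-0.0304,0,0.0009,0,-0.0147,1, 0,-0.0304,0,0.0009,0,-0.0147,1, 0,-0.0304,0,0.0009,0,-0.0147,1, 0,-0.0304,0,0.0009,0,-0.0147,1, 0,-0.0304,0,0.0009,0,-0.0147,1, 0,0,0,0,0,0,1]'
python3 - <<'E'
from plant import *
import cv2,numpy as np
print(get_obs()["moment"])
c=capture("side")["image"];d=capture("top")["image"]; cv2.imwrite("pics/sf3.png",c[:,:,::-1]);cv2.imwrite("pics/tf3.png",d[:,:,::-1])
a=c[140:240,195:295,::-1]; b=d[150:250,220:320,::-1]
o=np.hstack([cv2.resize(x,(400,400),interpolation=cv2.INTER_CUBIC) for x in(a,b)])
cv2.imwrite("pics/s5.png",cv2.convertScaleAbs(o,alpha=1.3,beta=10))
E
```

```text
time: 9.52
tool_pos: [582.6, -189.5, 97.7]
tcp_rot: [3.141, 0.332, 1.863]
contact_force: [1.2, 0.1, -4.2]
grip_width: 22.0
finger_force: 30.0
[-7.35775364e-05 -6.16516258e-03  6.85059519e-03]
```

View pics/s5.png

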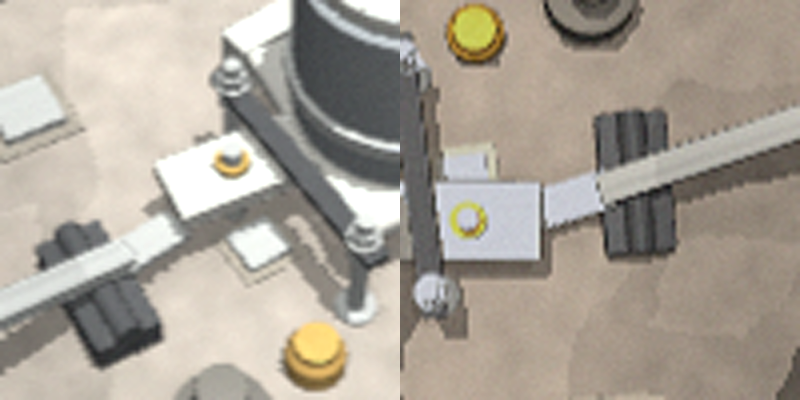

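View (s5): the toe (top crop 545–600, 200) has dipped in front of the lug edge (543), aimed at the screw (467,218). Next, the feed path.

```bash
python3 - <<'E'
from bar import *
psi=1.861
def zt(c,a):
    t=pose(c,a,psi)[2]; return float(np.hypot(t[0],t[1])),t[2]
from scipy.optimize import brentq
W=[(4,-.33)]
for s,z in((56,26.5),(64,26.5),(72,27),(80,27.5),(84,27.7)):
    c0,a0=W[-1]
    from scipy.optimize import fsolve
    c,a=fsolve(lambda v:np.array(zt(*v))-[s,z],(s-40,-.25)); W.append((c,a)); 
print(np.round(W,3)); rows([(c,a,psi) for c,a in W],2)
E
```

```text
[[ 4.    -0.33 ]
 [11.434 -0.334]
 [20.046 -0.29 ]
 [28.544 -0.249]
 [36.938 -0.217]
 [41.103 -0.204]]
0, -0.0013, 0, 0.0047, 0, -0.0006,1,
0, -0.0013, 0, 0.0047, 0, -0.0006,1,
0, 0.0147, 0, 0.0051, 0, 0.0068,1,
0, 0.0147, 0, 0.0051, 0, 0.0067,1,
0, 0.0135, 0, 0.005, 0, 0.0061,1,
0, 0.0135, 0, 0.005, 0, 0.006,1,
0, 0.0107, 0, 0.005, 0, 0.0046,1,
0, 0.0107, 0, 0.005, 0, 0.0045,1,
0, 0.0044, 0, 0.0025, 0, 0.0018,1,
0, 0.0044, 0, 0.0025, 0, 0.0018,1
end [  61.4 -205.5   58.7] tip [-24.   80.5  27.7]
```

```bash
python3 -m inch '[0,-0.0013,0,0.0047,0,-0.0006,1, 0,-0.0013,0,0.0047,0,-0.0006,1, 0,0.0147,0,0.0051,0,0.0068,1]'
python3 -m inch '[0,0.0147,0,0.0051,0,0.0067,1, 0,0.0135,0,0.005,0,0.0061,1]'
python3 -m inch '[0,0.0135,0,0.005,0,0.006,1, 0,0.0107,0,0.005,0,0.0046,1]'
```

```text
time: 9.87
tool_pos: [579.9, -182.0, 88.5]
tcp_rot: [3.141, 0.313, 1.861]
contact_force: [0.8, -1.0, -2.6]
grip_width: 21.6
finger_force: 30.0
time: 10.03
tool_pos: [578.5, -178.0, 75.7]
tcp_rot: [-3.142, 0.269, 1.86]
contact_force: [0.6, -1.2, -1.8]
grip_width: 21.8
finger_force: 30.0
time: 10.2
tool_pos: [576.9, -172.8, 65.5]
tcp_rot: [3.142, 0.233, 1.86]
contact_force: [1.3, -2.6, -1.0]
grip_width: 21.5
finger_force: 30.0
```

```bash
python3 -m inch '[0,0.0107,0,0.005,0,0.0045,1, 0,0.0044,0,0.0025,0,0.0018,1, 0,0.0044,0,0.0025,0,0.0018,1, 0,0,0,0,0,0,1]' | egrep 'time|tool|rot|force'
python3 - <<'E'
from bar import *
psi=1.861
def zt(c,a):
    t=pose(c,a,psi)[2]; return float(np.hypot(t[0],t[1])),t[2]
from scipy.optimize import fsolve
W=[(41.103,-.204)]
for s,z in((88,28),(92,28.2),(96,28.4)):
    W.append(tuple(fsolve(lambda v:np.array(zt(*v))-[s,z],(s-40,-.25))))
print(W);rows([(c,a,psi) for c,a in W],4)
E
```

```text
time: 10.53
tool_pos: [575.8, -167.4, 58.6]
tcp_rot: [3.141, 0.207, 1.861]
contact_force: [1.2, -5.7, 0.1]
finger_force: 30.0
[(41.103, -0.204), (np.float64(45.259838141999786), np.float64(-0.19103659245664514)), (np.float64(49.396196787111705), np.float64(-0.18032940018734636)), (np.float64(53.52112060919675), np.float64(-0.1705426438015718))]
0, 0.0022, 0, 0.0012, 0, 0.0009,1,
0, 0.0022, 0, 0.0012, 0, 0.0009,1,
0, 0.0022, 0, 0.0012, 0, 0.0009,1,
0, 0.0022, 0, 0.0012, 0, 0.0009,1,
0, 0.0018, 0, 0.0012, 0, 0.0007,1,
0, 0.0018, 0, 0.0012, 0, 0.0007,1,
0, 0.0018, 0, 0.0012, 0, 0.0007,1,
0, 0.0018, 0, 0.0012, 0, 0.0007,1,
0, 0.0016, 0, 0.0012, 0, 0.0007,1,
0, 0.0016, 0, 0.0012, 0, 0.0006,1,
0, 0.0016, 0, 0.0012, 0, 0.0006,1,
0, 0.0016, 0, 0.0012, 0, 0.0006,1
end [  58.4 -195.5   49.3] tip [-27.5  92.   28.4]
```

```bash
python3 -m inch '[0,0,0,0,0,0,1]' | egrep 'tool|contact'
python3 -m inch '[0,0.0022,0,0.0012,0,0.0009,1, 0,0,0,0,0,0,1]' | egrep 'tool|contact'
python3 -m inch '[0,0.0022,0,0.0012,0,0.0009,1, 0,0,0,0,0,0,1]' | egrep 'tool|contact'
```

```text
tool_pos: [575.8, -167.4, 58.8]
contact_force: [1.0, -5.2, 1.2]
tool_pos: [576.0, -167.3, 58.4]
contact_force: [0.8, -7.8, 1.5]
tool_pos: [576.2, -167.2, 58.0]
contact_force: [1.5, -10.9, 1.4]
```

Axial force builds while the handle is also being pressed down about 4.5 N beyond the bar's weight. The toe is probably rubbing the lug's underside rather than touching the foot, at only about 25 mm in. I'll drop the toe a little and feel again.

```bash
python3 - <<'E'
from bar import *
psi=1.861
rows([(43,-.197,psi),(41,-.225,psi)],2)
rows([(41,-.225,psi),(43,-.223,psi)],2)
E
python3 -m inch '[0,0,0,-0.004,0,0,1, 0,0,0,0,0,0,1]' | egrep 'tool|contact'
```

```text
0, -0.0093, 0, -0.001, 0, -0.0039,1,
0, -0.0093, 0, -0.001, 0, -0.0039,1
end [  61.  -204.4   63.2] tip [-24.   80.5  26. ]
0, 0.0007, 0, 0.0012, 0, 0.0003,1,
0, 0.0007, 0, 0.0012, 0, 0.0003,1
end [  60.5 -202.6   62.3] tip [-24.6  82.3  25.7]
tool_pos: [575.6, -168.0, 57.0]
contact_force: [0.5, -2.3, -1.2]
```

```bash
python3 -m inch '[0,-0.0093,0,0,0,-0.0042,1, 0,-0.0093,0,0,0,-0.0042,1, 0,0,0,0,0,0,1]' | egrep 'tool|rot|contact'
python3 -m inch '[0,0.0007,0,0.002,0,0.0003,1, 0,0.0007,0,0.002,0,0.0003,1, 0,0,0,0,0,0,1]' | egrep 'tool|contact'
python3 -m inch '[0,0.001,0,0.0012,0,0.0003,1, 0,0,0,0,0,0,1]' | egrep 'tool|contact'
```

```text
tool_pos: [575.6, -166.3, 64.3]
tcp_rot: [3.141, 0.229, 1.862]
contact_force: [1.4, -4.4, -2.4]
tool_pos: [576.2, -165.9, 64.0]
contact_force: [3.3, -12.6, -0.0]
tool_pos: [576.3, -165.7, 63.9]
contact_force: [3.2, -15.3, 1.5]
```

Same stop (tip y≈119) at two pitches and the same stiffness, so this is the foot. I'll back off at once to a light touch.

```bash
python3 -m inch '[0,0,0,-0.005,0,0,1, 0,0,0,0,0,0,1]' | egrep 'tool|rot|contact'
python3 -m inch '[0,0,0,-0.001,0,0,1, 0,0,0,0,0,0,1]' | egrep 'time|tool|rot|contact'
python3 - <<'E'
from bar import *
psi=1.861
rows([(40.5,-.226,psi),(40.5,-.18,psi),(40.5,-.13,psi),(40.3,-.05,psi)],3)
for a in(-.226,-.18,-.13,-.05): print(a,pose(40.5,a,psi)[2],pose(40.5,a,psi)[0])
E
```

```text
tool_pos: [575.3, -166.7, 62.9]
tcp_rot: [3.141, 0.223, 1.861]
contact_force: [1.5, -5.4, -1.8]
time: 12.12
tool_pos: [575.3, -166.8, 62.7]
tcp_rot: [-3.141, 0.222, 1.861]
contact_force: [-0.3, -2.2, -2.2]
0, 0.0102, 0, -0.0002, 0, 0.0043,1,
0, 0.0102, 0, -0.0002, 0, 0.0043,1,
0, 0.0102, 0, -0.0002, 0, 0.0043,1,
0, 0.0111, 0, -0.0003, 0, 0.0046,1,
0, 0.0111, 0, -0.0003, 0, 0.0046,1,
0, 0.0111, 0, -0.0003, 0, 0.0046,1,
0, 0.0178, 0, -0.0005, 0, 0.0074,1,
0, 0.0178, 0, -0.0005, 0, 0.0074,1,
0, 0.0178, 0, -0.0005, 0, 0.0074,1
end [  63.4 -212.5   25.1] tip [-23.3  77.9  40.6]
-0.226 [-23.89821658  80.02493932  25.98676952] [  61.15107159 -204.76886958   63.50201959]
-0.18 [-23.82047826  79.76462683  29.8229868 ] [  61.92195352 -207.35022453   53.60789179]
-0.13 [-23.67882913  79.29030429  33.97375032] [  62.61123557 -209.65833628   42.72546324]
-0.05 [-23.32928897  78.11984331  40.54843276] [  63.38800589 -212.25940895   25.10286881]
```

```bash
python3 -m inch '[0,0.0102,0,-0.0002,0,0.0043,1, 0,0.0102,0,-0.0002,0,0.0043,1, 0,0.0102,0,-0.0002,0,0.0043,1, 0,0,0,0,0,0,1]' | egrep 'tool|rot|contact'
python3 -m inch '[0,0.0111,0,-0.0003,0,0.0046,1, 0,0,0,0,0,0,1]' | egrep 'tool|rot|contact'
python3 -m inch '[0,0.0111,0,-0.0003,0,0.0046,1, 0,0,0,0,0,0,1]' | egrep 'tool|rot|contact'
python3 -m inch '[0,0.0111,0,-0.0003,0,0.0046,1, 0,0,0,0,0,0,1]' | egrep 'time|tool|rot|contact'
```

```text
tool_pos: [575.4, -169.5, 51.6]
tcp_rot: [-3.14, 0.173, 1.86]
contact_force: [-0.4, 2.7, -2.0]
tool_pos: [575.9, -170.6, 48.4]
tcp_rot: [-3.141, 0.158, 1.86]
contact_force: [-0.1, 2.7, -3.3]
tool_pos: [576.4, -171.6, 45.1]
tcp_rot: [-3.141, 0.142, 1.86]
contact_force: [-1.0, 1.8, -2.1]
time: 12.95
tool_pos: [576.7, -172.4, 41.6]
tcp_rot: [-3.141, 0.125, 1.861]
contact_force: [-0.5, 2.2, -2.3]
```

```bash
python3 -m inch '[0,0.0118,0,-0.0003,0,0.005,1, 0,0,0,0,0,0,1]' | egrep 'tool|rot|contact'
python3 -m inch '[0,0.0118,0,-0.0003,0,0.005,1, 0,0,0,0,0,0,1]' | egrep 'tool|rot|contact'
python3 -m inch '[0,0.0118,0,-0.0003,0,0.005,1, 0,0,0,0,0,0,1]' | egrep 'time|tool|rot|contact'
```

```text
tool_pos: [576.9, -172.9, 37.6]
tcp_rot: [-3.141, 0.107, 1.86]
contact_force: [-1.1, 3.3, -0.6]
tool_pos: [577.0, -172.8, 34.3]
tcp_rot: [-3.141, 0.089, 1.861]
contact_force: [-2.3, 7.8, 6.1]
time: 13.45
tool_pos: [576.9, -172.8, 30.6]
tcp_rot: [-3.141, 0.07, 1.861]
contact_force: [-4.1, 10.3, 7.4]
```

```bash
python3 -m inch '[0,0.006,0,0.003,0,0.0025,1, 0,0,0,0,0,0,1]' | egrep 'tool|rot|contact'
python3 -m inch '[0,0.0118,0,0.0005,0,0.005,1, 0,0,0,0,0,0,1]' | egrep 'tool|rot|contact'
python3 - <<'E'
import sys
from cam import *
from plant import *
import cv2
d=capture("top")["image"]; cv2.imwrite("pics/tf4.png",d[:,:,::-1])
a=cv2.imread("pics/tf3.png",0).astype(np.float32)[190:222,228:262];b=d[190:222,228:262].mean(2).astype(np.float32)
print(cv2.phaseCorrelate(a,cv2.cvtColor(d,cv2.COLOR_RGB2GRAY)[190:222,228:262].astype(np.float32)))
E
```

```text
tool_pos: [577.5, -172.5, 29.6]
tcp_rot: [3.14, 0.066, 1.861]
contact_force: [-3.2, 3.2, 8.4]
tool_pos: [577.7, -172.5, 25.5]
tcp_rot: [3.14, 0.048, 1.861]
contact_force: [-2.8, 2.8, 7.8]
((0.08508948589870613, 0.0647045271692619), 1.028415551616086)
```

```bash
python3 -m inch '[0,0.0118,0,0.0005,0,0.005,1, 0,0,0,0,0,0,1]' | egrep 'tool|rot|contact'
python3 -m inch '[0,0.0118,0,0.0005,0,0.005,1, 0,0,0,0,0,0,1]' | egrep 'tool|rot|contact'
python3 -m inch '[0,0.0059,0,0.0002,0,0.0025,1, 0,0,0,0,0,0,1]' | egrep 'time|tool|rot|contact'
```

```text
tool_pos: [577.7, -172.4, 21.5]
tcp_rot: [3.139, 0.03, 1.861]
contact_force: [-1.9, 2.7, 9.3]
tool_pos: [577.7, -172.3, 17.5]
tcp_rot: [3.139, 0.013, 1.861]
contact_force: [-2.0, 1.7, 9.3]
time: 14.33
tool_pos: [577.7, -172.1, 15.8]
tcp_rot: [3.139, 0.004, 1.861]
contact_force: [-2.8, 2.2, 9.0]
```

```bash
for k in 1; do python3 -m inch '[0,0.0059,0,0.0002,0,0.0025,1, 0,0,0,0,0,0,1]' | egrep 'tool|contact'; done
python3 -m inch '[0,0.0059,0,0.0002,0,0.0025,1, 0,0,0,0,0,0,1]' | egrep 'tool|contact'
python3 -m inch '[0,0.0047,0,0.0001,0,0.002,1, 0,0,0,0,0,0,1]' | egrep 'tool|contact'
python3 -c "
from plant import get_obs
print(get_obs()['moment'],get_obs()['contact_force'])"
```

```text
tool_pos: [577.7, -172.0, 13.9]
contact_force: [-1.7, 1.7, 9.5]
tool_pos: [577.6, -171.8, 11.9]
contact_force: [-1.7, 1.4, 8.4]
tool_pos: [577.6, -171.7, 10.4]
contact_force: [-2.3, 1.1, 10.0]
[0.16775933 0.47256656 0.19466227] [-2.27758717  1.08421436  9.98363425]
```

```bash

python3 -m inch '[0,0.0047,0,0.0001,0,0.002,1, 0,0,0,0,0,0,1]' | egrep 'tool|contact'; python3 -m inch '[0,0,0,0,0,0,1]' | egrep 'contact'
python3 -m inch '[0,0.0047,0,0.0001,0,0.002,1, 0,0,0,0,0,0,1]' | egrep 'tool|contact'; python3 -m inch '[0,0,0,0,0,0,1]' | egrep 'contact'
```

```text
tool_pos: [577.6, -171.5, 8.8]
contact_force: [-1.2, 1.9, 9.7]
contact_force: [-2.1, 1.1, 9.9]
tool_pos: [577.7, -171.4, 7.4]
contact_force: [-3.3, 2.5, 11.8]
contact_force: [-2.6, 1.9, 11.8]
```

```bash

python3 -m inch '[0,0.0035,0,0.0001,0,0.0015,1, 0,0,0,0,0,0,1]' | egrep 'tool|contact'; python3 -m inch '[0,0,0,0,0,0,1]' | egrep 'contact'
```

```text
tool_pos: [577.7, -171.2, 6.8]
contact_force: [-3.7, 4.0, 15.1]
contact_force: [-3.2, 3.7, 15.0]
```

Fz stood at about 9.4 N and climbed to 15 N, so the lug is touching the bridge (about 19 N there). I'll ease off a hair and prepare the slew.

```bash
python3 -m inch '[0,-0.0065,0,0,0,-0.0032,1, 0,0,0,0,0,0,1]' | egrep 'tool|contact'; python3 -m inch '[0,0,0,0,0,0,1]' | egrep 'time|rot|contact'
cat > ring.py <<'E'
from cam import *
import cv2,sys
def ring(im,box=(185,215,226,262)):
    h=cv2.cvtColor(im,cv2.COLOR_BGR2HSV); m=cv2.inRange(h,(20,70,80),(35,255,255))
    r0,r1,c0,c1=box; k=np.zeros_like(m); k[r0:r1,c0:c1]=m[r0:r1,c0:c1]
    ys,xs=np.nonzero(k); return len(xs),xs.mean(),ys.mean()
def show(n,z=50):
    im=cv2.imread(n); r=ring(im); print(n,np.round(r,2),at("top",r[1],r[2],z).round(1))
    g=cv2.cvtColor(im,cv2.COLOR_BGR2GRAY)
    return g
if __name__=="__main__":
    from plant import capture
    n=f"pics/{sys.argv[1]}.png"; cv2.imwrite(n,capture("top")["image"][:,:,::-1]); show("pics/top0.png"); show(n)
E
python3 ring.py r1
python3 - <<'E'
from bar import *
rows([(41,.03,1.861),(40.5,.03,1.861-.373/4)],6)
rows([(41,.03,1.861-.373/2),(40.5,.03,1.861-.373*3/4)],1)
E
```

```text
tool_pos: [577.9, -171.5, 9.1]
contact_force: [-1.5, 0.5, 8.4]
time: 15.83
tcp_rot: [3.139, -0.029, 1.862]
contact_force: [-1.5, 1.1, 9.1]
pics/top0.png [ 35.   236.37 204.74] [491.2 132.6  50. ]
pics/r1.png [ 37.   235.08 204.3 ] [492.3 135.4  50. ]
-0.0003, 0, 0.0104, -0.0001, -0.0043, 0,1,
-0.0003, 0, 0.0104, -0.0001, -0.0043, 0,1,
-0.0003, 0, 0.0104, -0.0001, -0.0043, 0,1,
-0.0003, 0, 0.0104, -0.0001, -0.0043, 0,1,
-0.0003, 0, 0.0104, -0.0001, -0.0043, 0,1,
-0.0003, 0, 0.0104, -0.0001, -0.0043, 0,1
end [  43.6 -218.5    7.3] tip [-15.6  78.2  47. ]
-0.0019, 0, 0.0621, 0.0006, -0.0259, 0,1
end [   2.3 -222.8    7.3] tip [-0.8 79.8 47. ]
```

```bash
python3 -m inch '[-0.0003,0,0.0104,0,-0.0043,0,1, -0.0003,0,0.0104,0,-0.0043,0,1, -0.0003,0,0.0104,0,-0.0043,0,1, -0.0003,0,0.0104,0,-0.0043,0,1, -0.0003,0,0.0104,0,-0.0043,0,1, -0.0003,0,0.0104,0,-0.0043,0,1, 0,0,0,0,0,0,1]' | egrep 'time|tool|rot|contact'; python3 ring.py r2 | tail -1
```

```text
time: 16.47
tool_pos: [558.1, -177.0, 8.7]
tcp_rot: [3.138, -0.028, 1.768]
contact_force: [1.1, 0.4, 7.7]
pics/r2.png [ 38.   235.21 202.24] [496.8 135.1  50. ]
```

```bash
python3 -m inch '[-0.0003,0,0.0104,0,-0.0043,0,1, -0.0003,0,0.0104,0,-0.0043,0,1, -0.0003,0,0.0104,0,-0.0043,0,1, -0.0003,0,0.0104,0,-0.0043,0,1, -0.0003,0,0.0104,0,-0.0043,0,1, -0.0003,0,0.0104,0,-0.0043,0,1, 0,0,0,0,0,0,1]' | egrep 'time|tool|rot|contact'; python3 ring.py r3 | tail -1
python3 -m inch '[-0.0003,0,0.0104,0,-0.0043,0,1, -0.0003,0,0.0104,0,-0.0043,0,1, -0.0003,0,0.0104,0,-0.0043,0,1, -0.0003,0,0.0104,0,-0.0043,0,1, -0.0003,0,0.0104,0,-0.0043,0,1, -0.0003,0,0.0104,0,-0.0043,0,1, 0,0,0,0,0,0,1]' | egrep 'time|tool|rot|contact'; python3 ring.py r4 | tail -1
```

```text
time: 17.1
tool_pos: [537.6, -180.5, 8.7]
tcp_rot: [3.138, -0.028, 1.674]
contact_force: [0.6, -0.3, 7.7]
pics/r3.png [ 42.   235.12 199.88] [501.9 135.2  50. ]
time: 17.73
tool_pos: [516.9, -182.1, 8.6]
tcp_rot: [3.138, -0.028, 1.581]
contact_force: [-0.2, -1.4, 7.3]
pics/r4.png [ 39.   235.13 197.15] [507.9 135.2  50. ]
```

```bash
python3 -m inch '[-0.0003,0,0.0104,0,-0.0043,0,1, -0.0003,0,0.0104,0,-0.0043,0,1, -0.0003,0,0.0104,0,-0.0043,0,1, -0.0003,0,0.0104,0,-0.0043,0,1, -0.0003,0,0.0104,0,-0.0043,0,1, -0.0003,0,0.0104,0,-0.0043,0,1, 0,0,0,0,0,0,1]' | egrep 'time|tool|rot|contact'; python3 ring.py r5 | tail -1
python3 -m inch '[-0.0003,0,0.0104,0,-0.0043,0,1, -0.0003,0,0.0104,0,-0.0043,0,1, -0.0003,0,0.0104,0,-0.0043,0,1, -0.0003,0,0.0104,0,-0.0043,0,1, -0.0003,0,0.0104,0,-0.0043,0,1, 0,0,0,0,0,0,1]' | egrep 'time|tool|rot|contact'; python3 ring.py r6 | tail -1
```

```text
time: 18.37
tool_pos: [496.2, -181.6, 8.5]
tcp_rot: [3.138, -0.028, 1.488]
contact_force: [-1.7, -1.2, 7.1]
pics/r5.png [ 36.   235.17 194.72] [513.3 135.   50. ]
time: 18.92
tool_pos: [479.0, -179.7, 8.5]
tcp_rot: [3.138, -0.028, 1.41]
contact_force: [-1.6, -3.0, 7.1]
pics/r6.png [ 40.   235.45 192.92] [517.2 134.4  50. ]
```

```bash
python3 - <<'E'
from plant import *
import cv2,numpy as np
c=capture("side")["image"]; cv2.imwrite("pics/sf6.png",c[:,:,::-1]); d=cv2.imread("pics/r6.png")[:,:,::-1]
a=c[140:240,205:305,::-1]; b=d[150:250,200:300,::-1]
o=np.hstack([cv2.resize(x,(400,400),interpolation=cv2.INTER_CUBIC) for x in(a,b)])
cv2.imwrite("pics/s7.png",cv2.convertScaleAbs(o,alpha=1.4,beta=15))
E
```

```text
(no output)
```

View pics/s7.png

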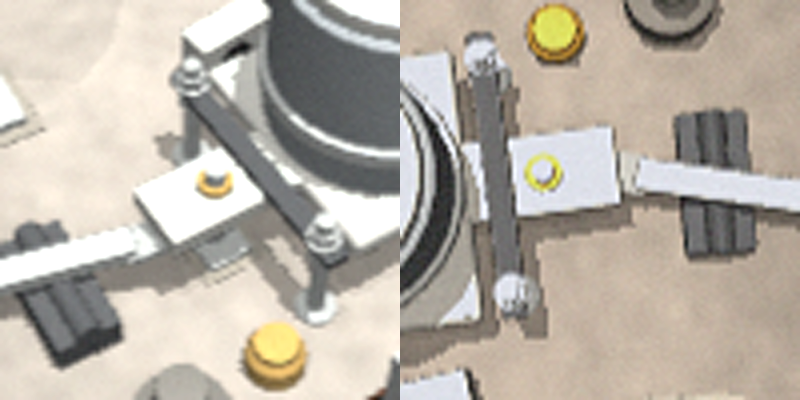

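The lug has swung over the pad: ring at side crop (214,182), pad below at (222,250). Now check the ring against the pad within the side camera alone.

```bash
python3 - <<'E'
from cam import *
import cv2
def ringS(n,box):
    im=cv2.imread(n);h=cv2.cvtColor(im,cv2.COLOR_BGR2HSV); m=cv2.inRange(h,(12,90,80),(30,255,255)); k=np.zeros_like(m);r0,r1,c0,c1=box;k[r0:r1,c0:c1]=m[r0:r1,c0:c1]
    ys,xs=np.nonzero(k); return len(xs),(xs.min()+xs.max())/2,(ys.min()+ys.max())/2
a=ringS("pics/side0.png",(172,192,242,266)); b=ringS("pics/sf6.png",(175,200,246,272))
print(a,at("side",a[1],a[2],46).round(1)); print(b,[at("side",b[1],b[2],z).round(1) for z in(52,55,57)])
def lugedge(n):
    pass
# instrument plate/other corner displacement: compare cylinder top green bubble
for n in("pics/top0.png","pics/r6.png"):
    im=cv2.imread(n);h=cv2.cvtColor(im,cv2.COLOR_BGR2HSV)
    m=cv2.inRange(h,(30,60,60),(60,255,255)); k=np.zeros_like(m); k[190:210,180:202]=m[190:210,180:202]; ys,xs=np.nonzero(k); print(n,"bubble",at("top",xs.mean(),ys.mean(),195).round(1))
    k=np.zeros_like(m); m=cv2.inRange(h,(20,70,80),(35,255,255)); k[218:245,143:170]=m[218:245,143:170]; ys,xs=np.nonzero(k); print(len(xs),"rear screw",at("top",xs.mean(),ys.mean(),50).round(1) if len(xs) else 0)
E
```

```text
(27, np.float64(252.5), np.float64(180.5)) [490.4 132.4  46. ]
(29, np.float64(258.5), np.float64(185.5)) [array([513. , 136.2,  52. ]), array([515. , 135.2,  55. ]), array([516.3, 134.5,  57. ])]
pics/top0.png bubble [491.8 212.7 195. ]
33 rear screw [440.  314.7  50. ]
pics/r6.png bubble [501.8 220.  195. ]
33 rear screw [442.2 308.1  50. ]
```

```bash
python3 -m inch '[-0.0003,0,0.0104,0,-0.0043,0,1, -0.0003,0,0.0104,0,-0.0043,0,1, -0.0003,0,0.0104,0,-0.0043,0,1, 0,0,0,0,0,0,1, 0,0,0,0,0,0,1]' | egrep 'time|tool|rot|contact'; python3 ring.py r7 | tail -1
```

```text
time: 19.43
tool_pos: [468.9, -177.9, 8.4]
tcp_rot: [3.138, -0.028, 1.364]
contact_force: [-2.7, -3.4, 7.5]
pics/r7.png [ 39.   235.72 191.49] [520.4 133.8  50. ]
```

```bash
python3 -m inch '[0,-0.0035,0,0,0,-0.0015,1, 0,-0.0035,0,0,0,-0.0015,1, 0,-0.0035,0,0,0,-0.0015,1, 0,-0.0035,0,0,0,-0.0015,1, 0,-0.0035,0,0,0,-0.0015,1]' | egrep 'tool|contact'
python3 -m inch '[0,-0.0035,0,0,0,-0.0015,1, 0,-0.0035,0,0,0,-0.0015,1, 0,0,0,0,0,0,1]' | egrep 'tool|contact'
python3 -m inch '[0,-0.0035,0,0,0,-0.0015,1, 0,-0.0035,0,0,0,-0.0015,1, 0,0,0,0,0,0,1]' | egrep 'tool|contact'; python3 ring.py r8 | tail -1
```

```text
tool_pos: [468.4, -178.4, 14.2]
contact_force: [-4.2, -6.6, 5.9]
tool_pos: [468.5, -178.5, 16.7]
contact_force: [-4.4, -6.1, 7.5]
tool_pos: [468.4, -178.5, 18.9]
contact_force: [-4.3, -7.6, 3.6]
pics/r8.png [ 42.   236.12 191.52] [520.3 132.9  50. ]
```

```bash
python3 -m inch '[0,-0.0035,0,-0.001,0,-0.0015,1, 0,-0.0035,0,-0.001,0,-0.0015,1, 0,0,0,0,0,0,1]' | egrep 'tool|contact'
python3 -m inch '[0,-0.0035,0,-0.001,0,-0.0015,1, 0,-0.0035,0,-0.001,0,-0.0015,1, 0,0,0,0,0,0,1]' | egrep 'tool|contact'
python3 -m inch '[0,-0.0047,0,0,0,-0.002,1, 0,-0.0047,0,0,0,-0.002,1, 0,0,0,0,0,0,1]' | egrep 'tool|contact'; python3 ring.py r9 | tail -1
```

```text
tool_pos: [467.5, -178.5, 20.5]
contact_force: [-3.4, -6.0, -0.0]
tool_pos: [466.6, -178.4, 22.3]
contact_force: [-0.9, 0.1, -1.4]
tool_pos: [467.0, -178.5, 25.8]
contact_force: [-1.4, -0.9, -1.7]
pics/r9.png [ 40.   236.22 191.72] [519.9 132.7  50. ]
```

Unloaded at a handle reading of about 21, against 36 at first lug contact. So the foot now stands about 6 mm higher, on the pad. Next, the withdrawal path.

```bash
python3 - <<'E'
from bar import *
from scipy.optimize import fsolve
psi=1.364
def zt(c,a):
    t=pose(c,a,psi)[2]; return float(np.hypot(t[0],t[1])),t[2]
W=[(38.7,-.045)]; s0,z0=zt(*W[0]); print(s0,z0)
for s,z in((s0-1,z0-2.5),(64,z0-3),(50,z0-3.5),(40,z0-3)):
    W.append(tuple(fsolve(lambda v:np.array(zt(*v))-[s,z],(s-40,-.15))))
print(np.round(W,3)); rows([(c,a,psi) for c,a in W],4)
c,a=W[-1]; print(); rows([(c,a,psi),(1,.08,psi)],8)
E
```

```text
79.63698649297632 41.03681649639738
[[38.7   -0.045]
 [37.113 -0.078]
 [21.987 -0.104]
 [ 7.23  -0.145]
 [-3.306 -0.171]]
0, -0.0055, 0, -0.0003, 0, -0.0023,1,
0, -0.0055, 0, -0.0003, 0, -0.0023,1,
0, -0.0055, 0, -0.0003, 0, -0.0023,1,
0, -0.0055, 0, -0.0003, 0, -0.0023,1,
0, -0.0044, 0, -0.0046, 0, -0.0019,1,
0, -0.0044, 0, -0.0046, 0, -0.0019,1,
0, -0.0044, 0, -0.0046, 0, -0.0019,1,
0, -0.0044, 0, -0.0046, 0, -0.002,1,
0, -0.0068, 0, -0.0044, 0, -0.0031,1,
0, -0.0068, 0, -0.0044, 0, -0.0032,1,
0, -0.0068, 0, -0.0044, 0, -0.0032,1,
0, -0.0068, 0, -0.0044, 0, -0.0033,1,
0, -0.0043, 0, -0.0032, 0, -0.0021,1,
0, -0.0043, 0, -0.0032, 0, -0.0021,1,
0, -0.0043, 0, -0.0032, 0, -0.0021,1,
0, -0.0043, 0, -0.0032, 0, -0.0021,1
end [ -53.4 -254.5   59. ] tip [ 8.2 39.1 38. ]

0, 0.0209, 0, 0.0003, 0, 0.0104,1,
0, 0.0209, 0, 0.0003, 0, 0.0104,1,
0, 0.0209, 0, 0.0003, 0, 0.0104,1,
0, 0.0209, 0, 0.0003, 0, 0.0104,1,
0, 0.0209, 0, 0.0003, 0, 0.0103,1,
0, 0.0209, 0, 0.0003, 0, 0.0103,1,
0, 0.0209, 0, 0.0003, 0, 0.0103,1,
0, 0.0209, 0, 0.0003, 0, 0.0103,1
end [ -53.9 -256.7   -7. ] tip [ 8.  38.2 47.8]
```

```bash
python3 -m inch '[0,-0.0055,0,-0.0003,0,-0.0023,1, 0,-0.0055,0,-0.0003,0,-0.0023,1, 0,-0.0055,0,-0.0003,0,-0.0023,1, 0,-0.0055,0,-0.0003,0,-0.0023,1, 0,-0.0044,0,-0.0046,0,-0.0019,1, 0,-0.0044,0,-0.0046,0,-0.0019,1]' | egrep 'tool|contact'
python3 -m inch '[0,-0.0044,0,-0.0046,0,-0.0019,1, 0,-0.0044,0,-0.0046,0,-0.002,1, 0,-0.0068,0,-0.0044,0,-0.0031,1, 0,-0.0068,0,-0.0044,0,-0.0032,1, 0,-0.0068,0,-0.0044,0,-0.0032,1]' | egrep 'tool|contact'
python3 -m inch '[0,-0.0068,0,-0.0044,0,-0.0033,1, 0,-0.0043,0,-0.0032,0,-0.0021,1, 0,-0.0043,0,-0.0032,0,-0.0021,1, 0,-0.0043,0,-0.0032,0,-0.0021,1, 0,-0.0043,0,-0.0032,0,-0.0021,1]' | egrep 'time|tool|contact'; python3 ring.py r10|tail -1
```

```text
tool_pos: [465.8, -186.2, 37.0]
contact_force: [0.3, 2.4, -2.3]
tool_pos: [461.9, -202.8, 49.6]
contact_force: [0.4, 2.9, -2.9]
time: 22.58
tool_pos: [459.3, -214.2, 60.8]
contact_force: [0.5, 3.7, -2.4]
pics/r10.png [ 40.   236.22 191.72] [519.9 132.7  50. ]
```

```bash
python3 -m inch '[0,0.0209,0,0.0003,0,0.0104,1, 0,0.0209,0,0.0003,0,0.0104,1, 0,0.0209,0,0.0003,0,0.0104,1, 0,0.0209,0,0.0003,0,0.0104,1, 0,0.0209,0,0.0003,0,0.0103,1, 0,0.0209,0,0.0003,0,0.0103,1, 0,0.0209,0,0.0003,0,0.0103,1, 0,0,0,0,0,0,1]' | egrep 'time|tool|rot|contact'
python3 -m inch '[0,0.01,0,0,0,0.005,1, 0,0,0,0,0,0,1]' | egrep 'time|tool|rot|contact'
```

```text
time: 23.3
tool_pos: [457.9, -217.9, 1.8]
tcp_rot: [-3.139, -0.044, 1.36]
contact_force: [-0.1, 1.0, -0.8]
time: 23.47
tool_pos: [458.7, -217.8, -1.2]
tcp_rot: [-3.14, -0.057, 1.361]
contact_force: [-0.6, -0.8, -1.6]
```

```bash
python3 -m inch '[0,0.01,0,0,0,0.004,1, 0,0,0,0,0,0,1]' | egrep 'tool|contact'
python3 -m inch '[0,0.004,0,0,0,0.002,1, 0,0,0,0,0,0,1]' | egrep 'tool|rot|contact'
python3 -m inch '[0,0.002,0,0,0,0.001,1, 0,0,0,0,0,0,1]' | egrep 'tool|rot|contact'
```

```text
tool_pos: [458.9, -217.2, -4.4]
contact_force: [0.4, -1.1, -2.9]
tool_pos: [458.8, -217.0, -5.9]
tcp_rot: [-3.14, -0.078, 1.361]
contact_force: [0.5, -0.2, -3.3]
tool_pos: [458.8, -216.8, -6.7]
tcp_rot: [-3.14, -0.081, 1.361]
contact_force: [-0.3, -2.3, -1.9]
```

```bash
python3 -m inch '[0,0.001,0,0,0,0.001,1, 0,0,0,0,0,0,1, 0,0,0,0,0,0,-0.2, 0,0,0,0,0,0,-0.2, 0,0,0,0,0,0,-0.2, 0,0,0,0,0,0,-0.2, 0,0,0,0,0,0,-0.2, 0,0,0,0,0,0,-0.2]' | egrep 'tool|contact|width'
python3 -m inch '[0,0,0,0,0,-0.01,-0.2, 0,0,0,0,0,-0.03,-0.2, 0,0,0,0,0,-0.045,-0.2, 0,0,0,0,0,-0.045,-0.2, 0,0,0,0,0,-0.045,-0.2, 0,0,0,0,0,0,-0.2]' | egrep 'time|tool|contact|width'
python3 ring.py r11|tail -1
python3 - <<'E'
from plant import *
import cv2,numpy as np
c=capture("side")["image"][:,:,::-1]; d=cv2.imread("pics/r11.png"); cv2.imwrite("pics/sf11.png",c)
a=c[130:330,60:310]; b=d[110:310,180:430]
o=np.hstack([cv2.resize(x,(400,320),interpolation=cv2.INTER_CUBIC) for x in(a,b)])
o2=np.hstack([cv2.resize(x,(400,280),interpolation=cv2.INTER_CUBIC) for x in(c[160:216,220:300],d[170:226,210:290])])
cv2.imwrite("pics/s8.png",cv2.convertScaleAbs(np.vstack([o,o2]),alpha=1.4,beta=15))
E
```

```text
tool_pos: [458.8, -216.6, -7.5]
contact_force: [-0.1, -0.1, 0.1]
grip_width: 53.9
time: 25.13
tool_pos: [459.6, -230.8, 139.3]
contact_force: [1.6, -0.2, 0.0]
grip_width: 55.1
pics/r11.png [ 41.   236.22 191.83] [519.6 132.7  50. ]
```

View pics/s8.png

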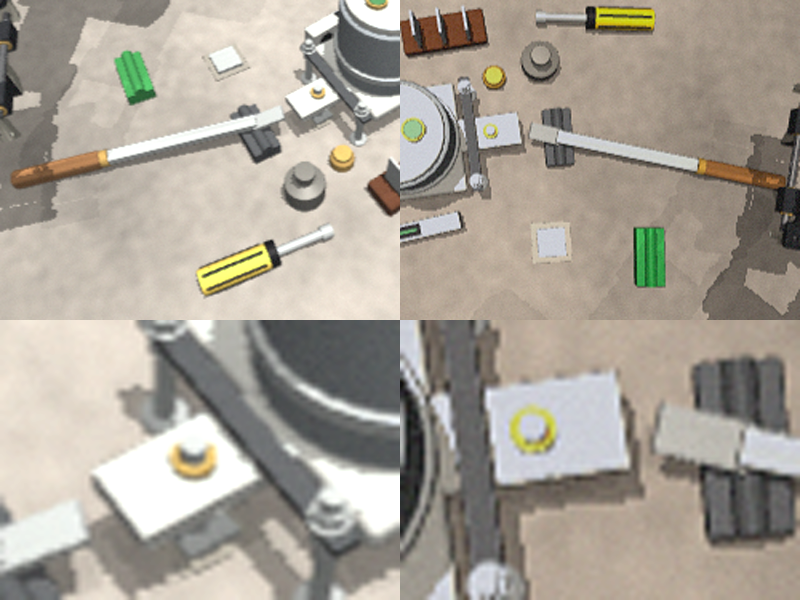

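```bash
python3 - <<'E'
from cam import *
import cv2
im=cv2.imread("pics/sf11.png");h=cv2.cvtColor(im,cv2.COLOR_BGR2HSV); m=cv2.inRange(h,(12,90,80),(30,255,255)); k=np.zeros_like(m);k[175:200,246:272]=m[175:200,246:272]
ys,xs=np.nonzero(k); print(at("side",(xs.min()+xs.max())/2,(ys.min()+ys.max())/2,52).round(1))
# visible pad right/bottom edge in side image
g=cv2.cvtColor(im,cv2.COLOR_BGR2GRAY); print(g[198:214:1,248:275])
E
```

```text
[517.5 132.8  52. ]
[[182 184 187 188 186 185 184 183 181 174 151 108  78  80  80 101  99  80
   77  75  76  74  75  77  76  79  78]
 [185 185 185 186 183 185 181 172 151 113  80  79  77  76  82  90  95  91
   80  79  75  76  76  77  79  85  91]
 [185 186 184 182 182 173 156 118  82  78  76  74  69  78  91  96  95  96
   92  84  79  74  74  79  84 115 131]
 [182 186 184 176 158 121  83  78  78  76  74  65  67  82  97  95  94  94
   94  89  79  76  77  78 105 127 129]
 [159 173 162 125  83  80  79  74  77  76  71  75  79  88  95  95  92  92
   85  71  74  76  77  76  77 110 129]
 [117 119  84  75  80  76  73  61  78  96  95  96  95  95  94  94  84  70
   66  69  72  76  76  78  79 107 126]
 [ 69  79  79  77  83  79  72  70  86  96  95  94  96  95  83  76  77  78
   84  81  76  72  80  88  88  82 113]
 [ 74  77  85  81  72  77  75  68  79  94  94  95  92  83  69  74 110 127
  125 110  85  85  89  90  89  86 108]
 [ 76  77  76  77  78  78  75  74  67  80  92  82  71  74  85 110 125 124
  127 139 121  94  88  87  90  87  90]
 [ 75  75  76  77  78  80  76  75  69  69  75  80  86 111 123 121 118 110
  128 143 142 120  93  90  91  88  88]
 [ 77  76  77  77  79  79  75  72  76  73 109 125 121 119 113 105 129 141
  141 141 141 142 118  89  88  88  88]
 [ 77  77  77  78  79  80  76  71  82  85 106 121 110 102 125 144 142 142
  142 144 142 140 120  95  90  91  90]
 [ 80  77  77  80  80  89  93  94 111 125 115 101 125 144 143 145 146 143
  142 143 142 141 143 123  95  88  89]
 [ 80  81  80  78  80 115 134 134 116 125 142 141 143 143 143 145 146 145
  146 145 145 145 144 145 122  95  89]
 [ 80  79  87  91  91 117 134 135 141 144 144 145 144 143 144 147 148 149
  146 148 145 147 145 145 145 121  97]
 [ 98  94 118 137 137 135 140 142 143 143 143 144 144 145 147 148 147 151
  150 149 148 147 147 146 143 146 116]]
```

Both cameras put the foot at (517.5–519, 133) on the pad at about (518, 134.5). The bar is clear and lying over the fulcrum, and the gripper is away from everything, so I'm handing in.

```bash
python3 -c "
from plant import close_job
print(close_job())"
```

```text
the job is handed in; nothing more can be done
None
```

I've handed the job in: the front foot stands about 1–2 mm from the middle of its pad by both cameras, and the pry bar lies over the fulcrum clear of the lug; level was judged from the handle height at unloading and the rear feet by one camera check mid-slew, and touch forces peaked at about 15 N on the foot and an estimated 19 N at the bridge.

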